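# Roll-test the laminator rollers and reject the one that runs out

## Task

Test both rubber rollers from the rack: hold each by its spindle ends and roll it along the flat metal plate under light, steady pressure (about 10 N, never more than 25 N), at least one full turn of the tyre and in one direction only, then lift it off. A roller that runs true goes back into a V rest of the rack; one that rises and falls as it turns goes into the cardboard reject box. Leave everything else on the table where it is.

Things in the scene. Friction and masses are not known exactly. Their poses are not given: they have to be found in the camera images.
- roller_a_mid (a point): middle of the steel spindle of one of two alike press rollers; x axis along the spindle. The spindle is 12 mm in diameter, 66 mm long; its flat ends stand out 8 mm beyond the tyre on each side: pinch these two ends (66 mm) from above and the tyre still turns. It starts level in one of the rack's V rests, along the rack's x to 0.05 rad; which roller is in which rest varies
- roller_b_mid (a point): middle of the steel spindle of one of two alike press rollers; x axis along the spindle. The spindle is 12 mm in diameter, 66 mm long; its flat ends stand out 8 mm beyond the tyre on each side: pinch these two ends (66 mm) from above and the tyre still turns. It starts level in one of the rack's V rests, along the rack's x to 0.05 rad; which roller is in which rest varies
- roller_a_tyre (a joint): turn of this roller's tyre on its spindle, rad; starts between -0.3 and 0.3, keeps its value when the roller is carried, and changes by 6.28 for each full turn, that is for 163 mm of rolling; sign depends on the direction of rolling (and on which way round the spindle is)
- roller_b_tyre (a joint): turn of this roller's tyre on its spindle, rad; starts between -0.3 and 0.3, keeps its value when the roller is carried, and changes by 6.28 for each full turn, that is for 163 mm of rolling; sign depends on the direction of rolling (and on which way round the spindle is)
- roller_a: the whole roller with this middle (same origin, axes), 0.2 to 0.31 kg: black rubber tyre 52 mm in diameter, 50 mm wide, on easy bearings that hold still when carried. The tyre may be true, or off-centre on the spindle by 2.5 mm, so that the spindle rises and falls 5 mm in each turn; nothing here says which. Pressed on the plate, the force grows about 6 to 9 N per mm (tyre and feet together), so follow the force, not a set height
- roller_b: the whole roller with this middle (same origin, axes), 0.2 to 0.31 kg: black rubber tyre 52 mm in diameter, 50 mm wide, on easy bearings that hold still when carried. The tyre may be true, or off-centre on the spindle by 2.5 mm, so that the spindle rises and falls 5 mm in each turn; nothing here says which. Pressed on the plate, the force grows about 6 to 9 N per mm (tyre and feet together), so follow the force, not a set height
- plate: flat aluminium plate 150 mm (its x) by 320 mm (its y), top face 20 mm above the table, on four soft rubber feet in which it sinks about 1 mm per 10 N; it stays put otherwise. Origin on the table under its centre. Rollers are rolled along its long side (y), spindle across it (x)
- plate_top (a point): centre of the plate's flat top face, same axes as the plate
- rack: plywood board 100 mm (its x) by 190 mm (its y), fixed, with two aluminium V rests (90 degree troughs, each 34 mm long along the rack's x, upper edges 41 mm above the table) 86 mm apart along its y; board top 12 mm up. Origin on the table under its centre. The tyre lies in the V, the spindle ends overhang it freely. Stands left or right of the plate
- rest_1 (a point): where the middle of a true roller's spindle lies when the tyre rests in the first V rest, 54.8 mm above the table; rack's axes
- rest_2 (a point): the same for the second V rest
- reject_box: the reject box: open cardboard box, fixed, 160 mm (its x) by 160 mm (its y) by 55 mm high, walls 5 mm thick, floor 5 mm; origin on the table under its centre. It stands on the other side of the plate from the rack
- reject_in (a point): centre of the reject box's inner floor, 5 mm above the table
- tape: roll of paper tape standing flat, 100 mm across, 48 mm high; leave alone
- ink_tin: ink tin, 84 mm across, 75 mm high; leave alone
- spray: white bottle, 60 mm across, 170 mm high; leave alone
- driver: screwdriver lying on the table, about 190 mm long, between the plate and the robot; leave alone
- bearing: steel ball bearing ring lying flat, 32 mm across, 10 mm high; leave alone
- marker: marker pen lying on the table, 140 mm long; leave alone
- pen_cup: white cup, 76 mm across, 90 mm high; leave alone
Things that resemble listed ones, but are neither listed nor needed, are in the scene too. What is shaped like the roller_b but green or yellow is not meant.

How it is judged (in metres and radians):
On the way, in this order (a step that is already met when the one before it is completed fails the run):
1. a first roller has been rolled on the plate, pressed to it with more than 4 N, until its tyre has turned (nearly) a full turn, 5.5 rad, one way ((((value of joint roller_a_tyre above 5.5 rad or value of joint roller_a_tyre below -5.5 rad) and contact force between roller_a and plate above 4 N) or ((value of joint roller_b_tyre above 5.5 rad or value of joint roller_b_tyre below -5.5 rad) and contact force between roller_b and plate above 4 N))), for 0.1 s.
2. the other roller has been rolled likewise, the first having kept its turn (more than 4.5 rad) ((value of joint roller_a_tyre above 4.5 rad or value of joint roller_a_tyre below -4.5 rad) and (value of joint roller_b_tyre above 4.5 rad or value of joint roller_b_tyre below -4.5 rad) and (((value of joint roller_a_tyre above 5.5 rad or value of joint roller_a_tyre below -5.5 rad) and contact force between roller_a and plate above 4 N) or ((value of joint roller_b_tyre above 5.5 rad or value of joint roller_b_tyre below -5.5 rad) and contact force between roller_b and plate above 4 N))), for 0.1 s.
At the end, for the whole second after the job is handed in: One roller lies in a V rest of the rack, along it to 0.15 rad and 12 mm, its spindle within 1.6 mm of where a true roller's lies (an off-centre one lies 2.5 mm off), at rest; the other is in the reject box, its middle within the walls and below 50 mm; both are released (((((x of roller_a_mid in the frame of rest_1 between -0.012 and 0.012 m and y of roller_a_mid in the frame of rest_1 between -0.0016 and 0.0016 m and z of roller_a_mid in the frame of rest_1 between -0.0016 and 0.0016 m and angle between the x axis of roller_a_mid and the x axis of rack, either way round below 0.15 rad) or (x of roller_a_mid in the frame of rest_2 between -0.012 and 0.012 m and y of roller_a_mid in the frame of rest_2 between -0.0016 and 0.0016 m and z of roller_a_mid in the frame of rest_2 between -0.0016 and 0.0016 m and angle between the x axis of roller_a_mid and the x axis of rack, either way round below 0.15 rad)) and (x of roller_b_mid in the frame of reject_box between -0.075 and 0.075 m and y of roller_b_mid in the frame of reject_box between -0.075 and 0.075 m and z of roller_b_mid in the frame of reject_box below 0.05 m) and linear speed of roller_a below 0.03 m/s) or (((x of roller_b_mid in the frame of rest_1 between -0.012 and 0.012 m and y of roller_b_mid in the frame of rest_1 between -0.0016 and 0.0016 m and z of roller_b_mid in the frame of rest_1 between -0.0016 and 0.0016 m and angle between the x axis of roller_b_mid and the x axis of rack, either way round below 0.15 rad) or (x of roller_b_mid in the frame of rest_2 between -0.012 and 0.012 m and y of roller_b_mid in the frame of rest_2 between -0.0016 and 0.0016 m and z of roller_b_mid in the frame of rest_2 between -0.0016 and 0.0016 m and angle between the x axis of roller_b_mid and the x axis of rack, either way round below 0.15 rad)) and (x of roller_a_mid in the frame of reject_box between -0.075 and 0.075 m and y of roller_a_mid in the frame of reject_box between -0.075 and 0.075 m and z of roller_a_mid in the frame of reject_box below 0.05 m) and linear speed of roller_b below 0.03 m/s))); the robot touches nothing.
It fails at once if a roller is pressed on the plate with more than 25 N (contact force between any of roller_a, roller_b and plate above 25 N).
It fails at once if a bystander is moved by more than 20 mm (distance of any of tape, ink_tin, spray, driver, bearing, marker, pen_cup from where it was at the start of the episode above 0.02 m).
It also fails if it takes over 72 s, if anything falls off the work surface, if the arm or the gripper's body presses on something with over 40 N, if the wrist force passes 120 N, or if a joint passes its speed limit or range.

## Robot

A 6-joint arm with a two-finger parallel gripper is mounted at the origin on the work surface. World frame = base frame: x ahead of the robot, y to its left, z up, the work surface at z = 0. Lengths are in mm, angles in rad, forces in N, time in s.
With the tool pointing down it reaches from about 350 to 950 mm from the base axis. Payload 17.4 kg.
Tool frame: the origin (TCP) lies at the very end of the fingers, on their centre line; the grasp point (between the pads) lies 19 mm behind it (ctrl.grip_point_offset is the distance from the TCP to the grasp point, in mm); z points along the fingers, y is the direction in which the jaws open and shut (so a half turn about z gives the same grasp; the last joint's range is limited). The gripper opens to 93 mm and grips with 3 to 60 N. Pads are 15 mm wide; open, the fingers measure 128 mm over their backs; the gripper's body (75 mm by 188 mm) begins 65 mm behind the grasp point.
Start: joints at [1.293, 0.116, 1.442, -0, 1.584, -0.038], TCP at [160.326, 655.689, 218.646] pointing down, gripper open.
Joint ranges: [-2.83, 2.83], [-0.83, 2.19], [0.07, 2.5], [-1.14, 4.28], [0.01, 3], [-2.97, 2.97]. Speed limits (rad/s): [1.89, 1.89, 2.22, 3.14, 3.14, 3.14].

## Interface

Orientations are given as a unit quaternion [x, y, z, w].
In Python, from workcell import ctrl, optics gives the robot as it stands.
- The arm moves only by the shell command python3 -m creep 'ROWS' [FORCE]. ROWS is a JSON object of lists of equal length, an entry for each row: "rot": the turn, a rotation vector about the tool's x, y, z in rad, a list of three; "offset": the shift along the tool's x, y, z in m, a list of three; "hand": the closure, from 0 (fully open) to 1 (shut). In form: {"rot": [[ax, ay, az], ...], "offset": [[dx, dy, dz], ...], "hand": [hand, ...]}. A call has exactly 10 rows; each row is the pose to reach, as a shift and turn from the pose commanded when the call began, along the tool's axes at that moment; what a row does not reach only later rows make up. A row lasts 1/12 s, in which the tool goes at most 41.7 mm and 7.16 degrees, less where a joint would pass 70% of its speed; a pose out of reach is approached as far as the arm can. A call with a gripper value outside its range is refused whole. The fingers move at their own pace and stop on an object; FORCE is the grip in N (left out, the last holds). Time passes only in rows, so rows that repeat a pose let the fingers close, or fill a call up. It gives the time, the measured TCP pose, the force and the opening at its end, in the units of the state.
- ctrl.observe(): the state, without advancing time (a new reading comes with each control period).
- optics.get_image(name): name is "side" or "top" or "wrist"; returns a dict with "img" (420x560x3 uint8, red, green, blue), "depth" (420x560 float32, mm along the optical axis (not along the pixel's ray), 0 where there is no reading), "fx", "fy", "cx", "cy" (pixels), "dist" ([k1, k2, p1, p2, k3] as OpenCV has them; the pictures are not rectified), "R" (3x3) and "t" (3): a world point X has camera coordinates R X + t. Camera axes: x right, y down, z forward; pixel columns grow to the right and rows downward; lengths in mm; the calibration is good to about 2 mm. A picture is of the moment at which its call begins.
- ctrl.close_job(): hands the job in, once; it reports no verdict.
The state is a dict: "time": time; "qpos": joint angles; "qd": joint speeds; "joint_efforts": joint torques, N m; "eef_pos": TCP position; "ee_rot": TCP orientation; "contact_force": force on the tool from outside, world axes, zero at the start; "wrist_torque": the same for the moment, N m; "grip_width": finger opening in mm.
Only numpy, scipy, OpenCV 4.12 (cv2) and the standard library are available. Lean on these libraries where they do the work, as an engineer would, in place of code of your own. Each camera call takes 0.05 s, during which the arm holds its last target.

## Working session

There is one attempt and no reset: what is moved stays moved. The work goes in short steps, Python scripts to look and compute and a shell command to move; the robot and the scene stay as the last step left them, time stands still between calls to the robot, and variables do not carry over. Pictures are saved under pics/ and viewed, and the job is handed in when it is done.

```bash
ls -la; mkdir -p pics; python3 - <<'E'
from workcell import ctrl, optics
import cv2
print(ctrl.observe(), ctrl.grip_point_offset)
for n in ["top","side","wrist"]:
    d=optics.get_image(n); cv2.imwrite(f"pics/{n}0.png",d["img"][:,:,::-1])
    print(n,d["fx"],d["fy"],d["cx"],d["cy"],d["dist"],d["R"],d["t"])
    import pickle; pickle.dump(d,open(f"{n}0.pkl","wb"))
E
```

```text
total 12
drwxr-xr-x  3 agent agent 4096 Dec  7 03:35 .
drwxr-xr-x 23 root  root  4096 Dec  7 03:35 ..
drwxr-xr-x  2 agent agent 4096 Dec  7 03:35 pics
{'time': 0.0, 'qpos': array([ 1.29316602e+00,  1.16494005e-01,  1.44227836e+00,  7.97729621e-06,
        1.58400134e+00, -3.78106241e-02]), 'qd': array([ 8.55467570e-05,  1.63998599e-03,  1.98564142e-03, -1.02856585e-03,
       -1.69203361e-03, -8.61581215e-04]), 'joint_efforts': array([ 5.32693357e-04, -7.21232986e+01, -6.22609448e+01,  7.81320711e-02,
        2.37042736e-02, -8.94654505e-06]), 'eef_pos': array([160.28677703, 655.47681153, 217.89164102]), 'ee_rot': array([ 1.19622627e-01,  9.92819258e-01, -5.82573549e-04, -9.66917789e-05]), 'contact_force': array([-1.03588475, -0.74454129,  0.61602649]), 'wrist_torque': array([ 0.00634582, -0.02510755,  0.02563579]), 'grip_width': 92.68028207043042} 18.8
top 416.5771706895146 416.5771706895146 277.5428550678946 205.18540653984107 [-0.00881529  0.          0.          0.          0.        ] [[-0.00401986 -0.99988452 -0.01465582]
 [-0.98790455  0.00624269 -0.1549375 ]
 [ 0.1550111   0.01385573 -0.98781556]] [   5.84331295  583.90450322 1012.1682687 ]
side 438.661835167224 438.661835167224 282.7234326745224 216.66593405652003 [-0.04653154  0.          0.          0.          0.        ] [[ 0.93789151 -0.34684742 -0.00750812]
 [-0.2101404  -0.5507434  -0.80778879]
 [ 0.27604441  0.75919601 -0.58942421]] [-534.64053055  191.98939552 1160.78212938]
wrist 338.57570797817283 338.57570797817283 280.0935447800133 206.76830759980862 [-0.02878687  0.          0.          0.          0.        ] [[ 2.36553326e-01  9.71618308e-01 -6.21600547e-04]
 [ 9.26063195e-01 -2.25268641e-01  3.02755673e-01]
 [ 2.94022928e-01 -7.21935029e-02 -9.53068002e-01]] [-674.73096229  -35.21412728  391.51311755]
```

View pics/top0.png

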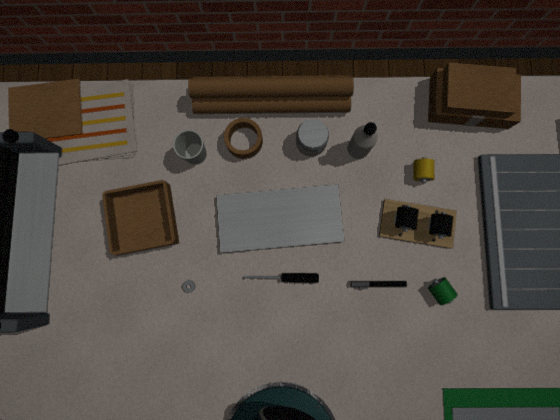

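View pics/side0.png

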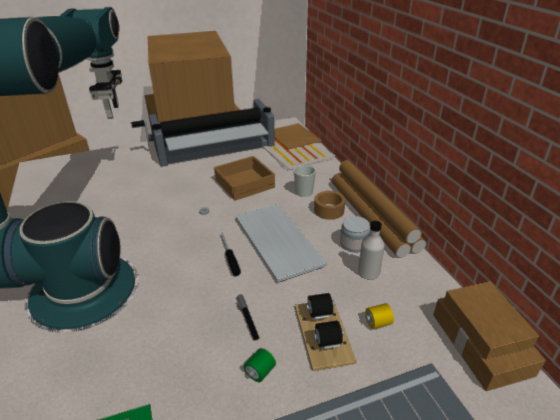

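View pics/wrist0.png

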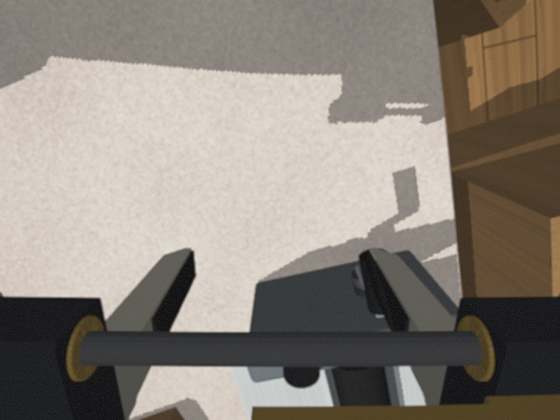

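The top view shows:
- The rack is at about (418,224), with two black rollers at (407,217) and (441,225).
- The plate is at about (280,218) and the open box at about (140,217).
- The green roller (443,291) and the yellow one (424,169) are decoys.

I'll enlarge these to confirm.

```bash
cat > h.py <<'E'
import numpy as np, cv2, pickle
def ray(d,u,v):
    K=np.array([[d["fx"],0,d["cx"]],[0,d["fy"],d["cy"]],[0,0,1]])
    p=cv2.undistortPoints(np.array([[[u,v]]],float),K,np.array(d["dist"]))[0,0]
    c=-d["R"].T@d["t"]; r=d["R"].T@np.array([p[0],p[1],1]); return c,r
def atz(d,u,v,z):
    c,r=ray(d,u,v); return c+r*(z-c[2])/r[2]
def proj(d,X):
    K=np.array([[d["fx"],0,d["cx"]],[0,d["fy"],d["cy"]],[0,0,1]])
    return cv2.projectPoints(np.array(X,float).reshape(-1,3),cv2.Rodrigues(np.array(d["R"]))[0],np.array(d["t"],float),K,np.array(d["dist"]))[0].reshape(-1,2)
def cloud(d):
    v,u=np.mgrid[0:420,0:560]; K=np.array([[d["fx"],0,d["cx"]],[0,d["fy"],d["cy"]],[0,0,1]])
    p=cv2.undistortPoints(np.stack([u,v],-1).reshape(-1,1,2).astype(float),K,np.array(d["dist"]))[:,0]
    z=d["depth"].reshape(-1,1); P=np.hstack([p*z,z]); return ((P-d["t"])@d["R"]).reshape(420,560,3)
E
python3 - <<'E'
from h import *
d=pickle.load(open("top0.pkl","rb"));i=d["img"][:,:,::-1]
def crop(n,x0,y0,w,h,k): cv2.imwrite(f"pics/{n}.png",cv2.resize(i[y0:y0+h,x0:x0+w],None,fx=k,fy=k,interpolation=cv2.INTER_CUBIC))
crop("rack0",370,190,100,70,8)
crop("plate0",200,170,160,100,5)
crop("box0",90,170,100,100,6)
P=cloud(d)
for u,v in [(300,240),(280,218),(140,220),(390,235),(424,240),(407,217),(441,225),(350,320)]: print(u,v,P[v,u].round(1))
E
```

```text
300 240 [497.1 -54.   20.7]
280 218 [554.2  -3.   21.1]
140 220 [552.8 365.7   7.2]
390 235 [ 509.3 -286.6   13. ]
424 240 [ 496.2 -374.4    9.9]
407 217 [ 547.5 -313.    79.4]
441 225 [ 527.2 -393.7   81.2]
350 320 [ 295.1 -179.3   -1. ]
```

View pics/rack0.png

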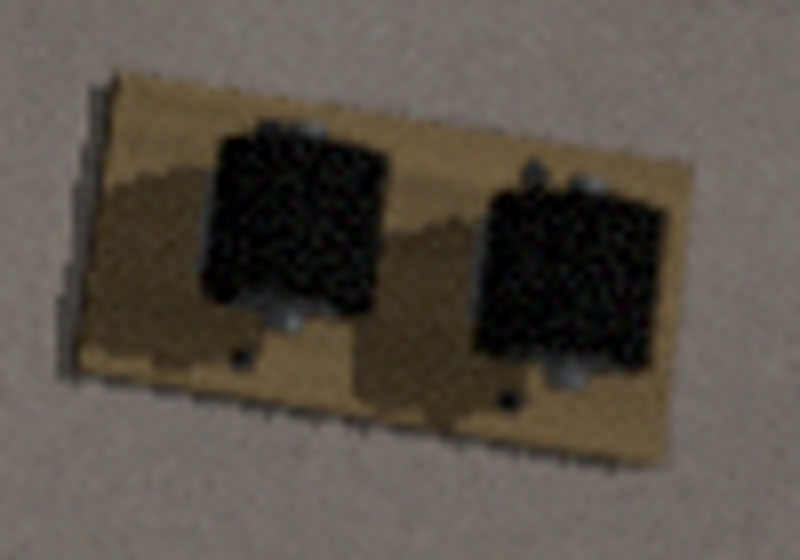

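View pics/plate0.png

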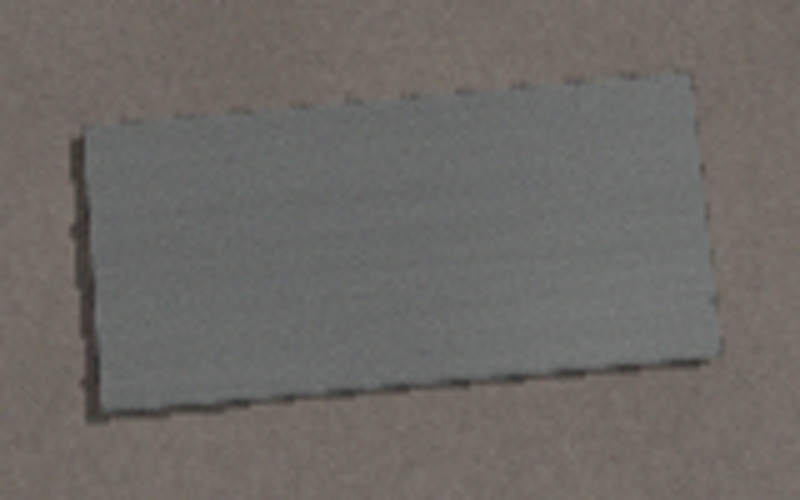

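View pics/box0.png

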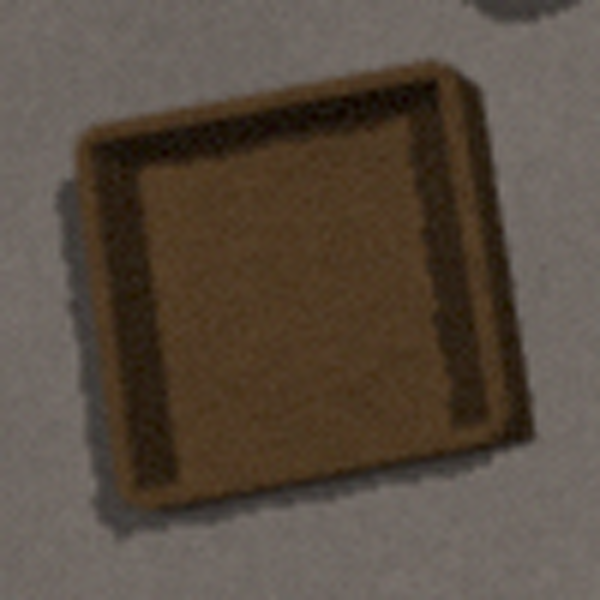

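```bash
python3 - <<'E'
from h import *
d=pickle.load(open("top0.pkl","rb"))
def w(l,x0,y0,k,z): return np.array([atz(d,(x+.5)/k-.5+x0,(y+.5)/k-.5+y0,z) for x,y in l])
for n,c in [("rack",w([(118,72),(692,162),(660,465),(78,372)],370,190,8,12)),
 ("plate",w([(85,128),(690,73),(718,357),(103,410)],200,170,5,20)),
 ("box",w([(82,130),(440,62),(502,435),(125,505)],90,170,6,55)),
 ("r1",w([(296,130),(288,318)],370,190,8,55)),("r2",w([(590,185),(567,378)],370,190,8,55))]:
    print(n,c.round(1).tolist(),"C",c.mean(0).round(1))
    if len(c)==4:
        y=(c[0]+c[3]-c[1]-c[2])/2; x=(c[0]+c[1]-c[2]-c[3])/2
        print(" yaw from y %.3f from x %.3f  ly %.1f lx %.1f"%(np.arctan2(-y[0],y[1]),np.arctan2(x[1],x[0]),np.hypot(*y[:2]),np.hypot(*x[:2])))
    else:
        e=c[0]-c[1]; print(" yaw",np.arctan2(e[1],e[0]),np.hypot(*e[:2]))
P=cloud(d).reshape(-1,3)
for n,b in [("r1",(470,600,-345,-280)),("r2",(470,600,-430,-365))]:
    m=(P[:,0]>b[0])&(P[:,0]<b[1])&(P[:,1]>b[2])&(P[:,1]<b[3])&(P[:,2]>66)&(P[:,2]<95)
    q=P[m]; print(n,m.sum(),np.median(q,0).round(1),cv2.minAreaRect(q[:,:2].astype(np.float32)))
# box rim
E
```

```text
rack [[605.0, -276.4, 12.0], [574.1, -461.5, 12.0], [475.9, -444.4, 12.0], [506.8, -259.2, 12.0]] C [ 540.4 -360.4   12. ]
 yaw from y -0.165 from x -0.173  ly 187.7 lx 99.7
plate [[615.4, 162.6, 20.0], [642.5, -154.2, 20.0], [494.0, -164.6, 20.0], [468.5, 150.6, 20.0]] C [555.1  -1.4  20. ]
 yaw from y 0.083 from x 0.076  ly 317.1 lx 148.1
box [[621.2, 446.9, 55.0], [649.6, 295.1, 55.0], [491.0, 263.0, 55.0], [462.7, 419.2, 55.0]] C [556.1 356.1  55. ]
 yaw from y 0.182 from x 0.186  ly 156.6 lx 161.3
r1 [[578.8, -320.7, 55.0], [519.8, -315.1, 55.0]] C [ 549.3 -317.9   55. ]
 yaw -0.09338900868527687 59.307332146156845
r2 [[560.9, -411.3, 55.0], [500.6, -400.3, 55.0]] C [ 530.7 -405.8   55. ]
 yaw -0.18099236101460228 61.221623611045594
r1 402 [ 547.3 -314.6   77.5] ((547.0074462890625, -317.8201599121094), (47.903785705566406, 51.95136260986328), 79.78985595703125)
r2 398 [ 529.5 -398.6   77.2] ((528.9152221679688, -401.6959533691406), (48.081729888916016, 52.65937042236328), 80.52870178222656)
```

```bash
cat >> h.py <<'E'
from scipy.spatial.transform import Rotation as Ro
from workcell import ctrl, optics
def go(x,y,z,jaw):
    "offset (m) & rot from measured pose to TCP x,y,z (mm), tool down, jaw yaw (world, mod pi)"
    s=ctrl.observe(); R=Ro.from_quat(s["ee_rot"]); M=R.as_matrix(); p=s["eef_pos"]
    j=np.arctan2(M[1,1],M[0,1]); dj=(jaw-j+np.pi/2)%np.pi-np.pi/2
    jt=j+dj; Y=np.array([np.cos(jt),np.sin(jt),0]); Z=np.array([0,0,-1.]); T=np.stack([np.cross(Y,Z),Y,Z],1)
    print("t",s["time"],"pos",p.round(1),"jaw",round(j,3),"F",s["contact_force"].round(1),"w",round(s["grip_width"],1),"q",s["qpos"].round(2))
    print("rot",Ro.from_matrix(M.T@T).as_rotvec().round(3),"off",(M.T@(np.array([x,y,z])-p)/1000).round(4))
E
python3 -c "
from h import *
go(547.5,-318,140,-0.15)"
```

```text
t 0.15 pos [160.3 655.5 218.1] jaw 1.331 F [ 0.9 -0.4 -0.2] w 93.0 q [ 1.29  0.12  1.44 -0.    1.58 -0.04]
rot [-1.000e-03  1.000e-03  1.481e+00] off [-0.6074 -0.8537  0.0788]
```

```bash
python3 -m creep '{"rot":[[0,0,1.48],[0,0,1.48],[0,0,1.48],[0,0,1.48],[0,0,1.48],[0,0,1.48],[0,0,1.48],[0,0,1.48],[0,0,1.48],[0,0,1.48]],"offset":[[-0.607,-0.854,0.04],[-0.607,-0.854,0.04],[-0.607,-0.854,0.04],[-0.607,-0.854,0.04],[-0.607,-0.854,0.04],[-0.607,-0.854,0.04],[-0.607,-0.854,0.04],[-0.607,-0.854,0.04],[-0.607,-0.854,0.04],[-0.607,-0.854,0.04]],"hand":[0,0,0,0,0,0,0,0,0,0]}' 60; python3 -c "
from h import *
go(547.5,-318,140,-0.15)"
```

```text
time: 0.98
eef_pos: [314.0, 266.9, 202.6]
ee_rot: [0.68, 0.733, 0.0, 0.0]
contact_force: [1.0, 0.2, -0.5]
grip_width: 93.1
t 0.9833 pos [314.  266.9 202.6] jaw 0.075 F [ 1.   0.2 -0.5] w 93.1 q [ 0.64 -0.48  1.99 -0.    1.64  0.57]
rot [ 0.    -0.     0.225] off [-0.6008  0.1887  0.0626]
```

```bash
python3 -m creep '{"rot":[[0,0,0.22],[0,0,0.22],[0,0,0.22],[0,0,0.22],[0,0,0.22],[0,0,0.22],[0,0,0.22],[0,0,0.22],[0,0,0.22],[0,0,0.22]],"offset":[[-0.6,0.189,0.06],[-0.6,0.189,0.06],[-0.6,0.189,0.06],[-0.6,0.189,0.06],[-0.6,0.189,0.06],[-0.6,0.189,0.06],[-0.6,0.189,0.06],[-0.6,0.189,0.06],[-0.6,0.189,0.06],[-0.6,0.189,0.06]],"hand":[0,0,0,0,0,0,0,0,0,0]}' 60; python3 -c "
from h import *
go(547.5,-318,140,-0.15)"
```

```text
time: 1.82
eef_pos: [470.4, -117.9, 163.0]
ee_rot: [0.755, 0.656, 0.0, 0.0]
contact_force: [1.3, 0.2, 1.3]
grip_width: 93.3
t 1.8167 pos [ 470.4 -117.9  163. ] jaw -0.14 F [1.3 0.2 1.3] w 93.3 q [-0.3  -0.29  1.91  0.    1.52 -0.16]
rot [ 0.   -0.    0.01] off [-0.1875  0.1042  0.023 ]
```

```bash
python3 -m creep '{"rot":[[0,0,0],[0,0,0],[0,0,0],[0,0,0],[0,0,0],[0,0,0],[0,0,0],[0,0,0],[0,0,0],[0,0,0]],"offset":[[-0.173,0.097,0.022],[-0.173,0.097,0.022],[-0.173,0.097,0.022],[-0.173,0.097,0.022],[-0.173,0.097,0.022],[-0.173,0.097,0.022],[-0.173,0.097,0.022],[-0.173,0.097,0.022],[-0.173,0.097,0.022],[-0.173,0.097,0.022]],"hand":[0,0,0,0,0,0,0,0,0,0]}' 60; python3 - <<'E'
from h import *
go(547.5,-318,36,-0.15)
for n in ["top","side","wrist"]:
    d=optics.get_image(n); cv2.imwrite(f"pics/{n}1.png",d["img"][:,:,::-1]); pickle.dump(d,open(f"{n}1.pkl","wb"))
s=ctrl.observe();print(proj(d,[s["eef_pos"],[547.5,-318,55],[533,-403,55]]))
E
```

```text
time: 2.65
eef_pos: [542.3, -299.2, 141.8]
ee_rot: [0.754, 0.657, 0.0, 0.0]
contact_force: [-0.9, -0.3, -0.2]
grip_width: 92.9
t 2.65 pos [ 542.3 -299.2  141.8] jaw -0.138 F [-0.9 -0.3 -0.2] w 92.9 q [-0.55  0.03  1.66  0.    1.45 -0.41]
rot [0.001 0.    0.012] off [-0.0179  0.0076  0.1058]
[[281.25745481 263.97429395]
 [290.26794712 233.51157679]
 [286.22542709 324.22706156]]
```

View pics/wrist1.png

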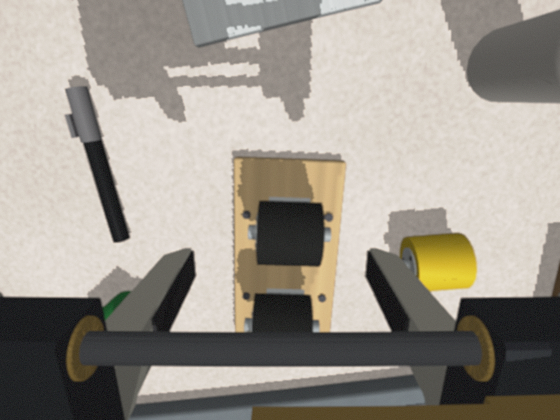

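```bash
python3 - <<'E'
from h import *
d=pickle.load(open("wrist1.pkl","rb"));i=d["img"][:,:,::-1]
cv2.imwrite("pics/w1c.png",cv2.resize(i[150:340,220:360],None,fx=4,fy=3.1,interpolation=cv2.INTER_CUBIC)[:600])
cv2.imwrite("pics/w1d.png",cv2.resize(i[185:285,230:350],None,fx=6,fy=6,interpolation=cv2.INTER_CUBIC))
E
```

```text
(no output)
```

View pics/w1d.png

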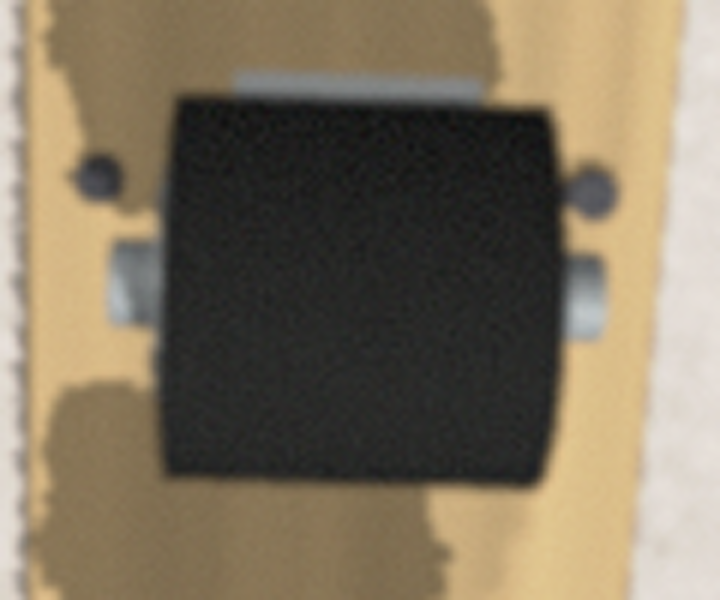

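The black roller (no green or yellow) sits in the first rest. Its spindle ends in this crop are at (110,283) and (604,297).

```bash
python3 - <<'E'
from h import *
d=pickle.load(open("wrist1.pkl","rb"))
a,b=[atz(d,(x+.5)/6-.5+230,(y+.5)/6-.5+185,56) for x,y in [(110,283),(604,297)]]
e=b-a; m=(a+b)/2; print(a,b,m,np.hypot(*e[:2]),np.arctan2(e[1],e[0]))
l,r=[atz(d,(x+.5)/6-.5+230,(y+.5)/6-.5+185,14) for x,y in [(98,177),(593,192)]]
e=r-l;print("screws",np.arctan2(e[1],e[0]))
go(m[0],m[1],36,-0.16)
E
```

```text
[ 514.26513642 -311.47594101   56.        ] [ 579.13276873 -322.47046262   56.        ] [ 546.69895258 -316.97320181   56.        ] 65.79277488622034 -0.16789603795825855
screws -0.16932667323766673
t 2.8 pos [ 542.4 -299.6  141.7] jaw -0.138 F [ 0.4  0.2 -0.4] w 93.1 q [-0.55  0.03  1.66  0.    1.45 -0.41]
rot [0.001 0.    0.022] off [-0.0166  0.0066  0.1057]
```

```bash
python3 -m creep '{"rot":[[0,0,0.03],[0,0,0.03],[0,0,0.03],[0,0,0.03],[0,0,0.03],[0,0,0.03],[0,0,0.03],[0,0,0.03],[0,0,0.03],[0,0,0.03]],"offset":[[-0.0167,0.0066,0.02],[-0.0167,0.0066,0.05],[-0.0167,0.0066,0.08],[-0.0167,0.0066,0.1],[-0.0167,0.0066,0.1057],[-0.0167,0.0066,0.1057],[-0.0167,0.0066,0.1057],[-0.0167,0.0066,0.1057],[-0.0167,0.0066,0.1057],[-0.0167,0.0066,0.1057]],"hand":[0,0,0,0,0,0,0.5,1,1,1]}' 50; python3 - <<'E'
from h import *
go(546.7,-317,36,-0.168)
E
```

```text
time: 3.63
eef_pos: [547.1, -318.0, 36.9]
ee_rot: [0.764, 0.645, 0.0, 0.001]
contact_force: [-0.2, -0.2, -0.7]
grip_width: 70.6
t 3.6333 pos [ 547.1 -318.    36.9] jaw -0.169 F [-0.2 -0.2 -0.7] w 70.6 q [-0.57  0.13  1.73 -0.    1.28 -0.4 ]
rot [ 0.002  0.001 -0.001] off [ 0.0009 -0.0005  0.0009]
```

```bash
python3 -m creep '{"rot":[[0,0,0],[0,0,0],[0,0,0],[0,0,0],[0,0,0],[0,0,0],[0,0,0],[0,0,0],[0,0,0],[0,0,0]],"offset":[[0,0,0],[0,0,0],[0,0,0],[0,0,0],[0,0,-0.005],[0,0,-0.02],[0,0,-0.04],[0,0,-0.06],[0,0,-0.08],[0,0,-0.08]],"hand":[1,1,1,1,1,1,1,1,1,1]}' 50; python3 - <<'E'
from h import *
go(555,60,90,0.08)
for n in ["side","wrist"]:
    d=optics.get_image(n); cv2.imwrite(f"pics/{n}2.png",d["img"][:,:,::-1]); pickle.dump(d,open(f"{n}2.pkl","wb"))
E
```

```text
time: 4.47
eef_pos: [547.9, -318.6, 120.9]
ee_rot: [0.764, 0.645, 0.001, 0.003]
contact_force: [1.6, 0.0, -1.4]
grip_width: 65.3
t 4.4667 pos [ 547.9 -318.6  120.9] jaw -0.169 F [ 1.6  0.  -1.4] w 65.3 q [-0.57  0.07  1.65 -0.    1.42 -0.4 ]
rot [ 0.005  0.003 -0.249] off [ 0.3744 -0.0568  0.0297]
```

View pics/wrist2.png

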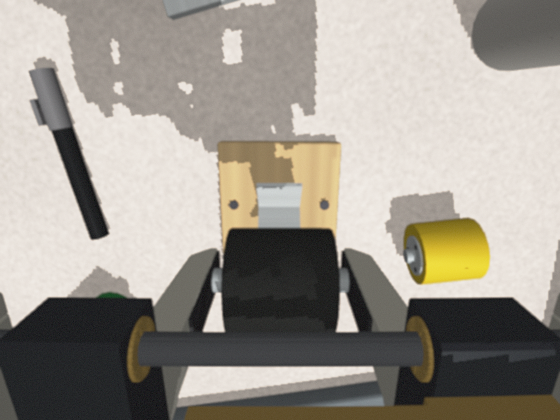

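```bash
python3 -c "
from h import *
go(562.4,-94,50,0.08)"
```

```text
t 4.5667 pos [ 546.7 -317.8  116.3] jaw -0.169 F [ 0.7  0.6 -2.5] w 65.1 q [-0.57  0.07  1.66 -0.    1.41 -0.4 ]
rot [ 0.001  0.001 -0.249] off [ 0.2233 -0.0223  0.0661]
```

```bash
python3 -m creep '{"rot":[[0,0,-0.249],[0,0,-0.249],[0,0,-0.249],[0,0,-0.249],[0,0,-0.249],[0,0,-0.249],[0,0,-0.249],[0,0,-0.249],[0,0,-0.249],[0,0,-0.249]],"offset":[[0.03,-0.003,0.005],[0.07,-0.007,0.015],[0.11,-0.011,0.03],[0.15,-0.015,0.045],[0.19,-0.019,0.06],[0.215,-0.0215,0.066],[0.2233,-0.0223,0.066],[0.2233,-0.0223,0.066],[0.2233,-0.0223,0.066],[0.2233,-0.0223,0.066]],"hand":[1,1,1,1,1,1,1,1,1,1]}' 50; python3 -c "
from h import *
go(562.4,-94,40,0.08)"
```

```text
time: 5.4
eef_pos: [562.1, -94.8, 49.4]
ee_rot: [0.678, 0.735, -0.0, 0.0]
contact_force: [0.3, -0.5, -1.9]
grip_width: 65.3
t 5.4 pos [562.1 -94.8  49.4] jaw 0.079 F [ 0.3 -0.5 -1.9] w 65.3 q [-0.21 -0.01  1.86 -0.    1.3  -0.29]
rot [-0.     0.    -0.001] off [0.0008 0.0004 0.0094]
```

```bash
python3 -m creep '{"rot":[[0,0,0],[0,0,0],[0,0,0],[0,0,0],[0,0,0],[0,0,0],[0,0,0],[0,0,0],[0,0,0],[0,0,0]],"offset":[[0,0,0.008],[0,0,0.014],[0,0,0.016],[0,0,0.017],[0,0,0.018],[0,0,0.0185],[0,0,0.019],[0,0,0.019],[0,0,0.019],[0,0,0.019]],"hand":[1,1,1,1,1,1,1,1,1,1]}' 50; python3 -c "
from h import *
go(562.4,-94,30,0.08)"
```

```text
time: 6.23
eef_pos: [562.2, -93.8, 30.6]
ee_rot: [0.678, 0.735, 0.0, 0.0]
contact_force: [0.6, 0.4, -2.7]
grip_width: 65.3
t 6.2333 pos [562.2 -93.8  30.6] jaw 0.08 F [ 0.6  0.4 -2.7] w 65.3 q [-0.21  0.01  1.87 -0.    1.26 -0.29]
rot [0. 0. 0.] off [-0.0002  0.0002  0.0006]
```

```bash
python3 -m creep '{"rot":[[0,0,0],[0,0,0],[0,0,0],[0,0,0],[0,0,0],[0,0,0],[0,0,0],[0,0,0],[0,0,0],[0,0,0]],"offset":[[0,0,0.0005],[0,0,0.001],[0,0,0.0015],[0,0,0.002],[0,0,0.0022],[0,0,0.0025],[0,0,0.0025],[0,0,0.0025],[0,0,0.0025],[0,0,0.0025]],"hand":[1,1,1,1,1,1,1,1,1,1]}' 50; python3 -c "
from h import *
go(562.4,-94,30,0.08)"
```

```text
time: 7.07
eef_pos: [562.2, -93.9, 28.0]
ee_rot: [0.678, 0.735, -0.0, 0.0]
contact_force: [-0.9, -0.4, -2.7]
grip_width: 65.2
t 7.0667 pos [562.2 -93.9  28. ] jaw 0.08 F [-0.9 -0.4 -2.7] w 65.2 q [-0.21  0.01  1.87 -0.    1.26 -0.29]
rot [ 0.  0. -0.] off [-0.0001  0.0002 -0.002 ]
```

```bash
python3 -m creep '{"rot":[[0,0,0],[0,0,0],[0,0,0],[0,0,0],[0,0,0],[0,0,0],[0,0,0],[0,0,0],[0,0,0],[0,0,0]],"offset":[[0,0,0.0005],[0,0,0.001],[0,0,0.0013],[0,0,0.0016],[0,0,0.0018],[0,0,0.002],[0,0,0.002],[0,0,0.002],[0,0,0.002],[0,0,0.002]],"hand":[1,1,1,1,1,1,1,1,1,1]}' 50; python3 -c "
from h import *
go(562.4,-94,30,0.08)"
```

```text
time: 7.9
eef_pos: [562.3, -93.9, 26.6]
ee_rot: [0.678, 0.735, 0.0, 0.0]
contact_force: [-4.8, 0.4, 7.8]
grip_width: 65.2
t 7.9 pos [562.3 -93.9  26.6] jaw 0.08 F [-4.8  0.4  7.8] w 65.2 q [-0.21  0.01  1.87 -0.    1.26 -0.29]
rot [ 0.  0. -0.] off [-0.0001  0.0001 -0.0034]
```

```bash
python3 -m creep '{"rot":[[0,0,0],[0,0,0],[0,0,0],[0,0,0],[0,0,0],[0,0,0],[0,0,0],[0,0,0],[0,0,0],[0,0,0]],"offset":[[0.0012,0,0],[0.0024,0,0],[0.0036,0,0],[0.0048,0,0],[0.006,0,0],[0.0072,0,0],[0.0084,0,0],[0.0096,0,0],[0.0108,0,0],[0.012,0,0]],"hand":[1,1,1,1,1,1,1,1,1,1]}' 50; python3 -c "
from h import *
go(562.4,-94,30,0.08)"
```

```text
time: 8.73
eef_pos: [561.3, -82.0, 26.6]
ee_rot: [0.678, 0.735, -0.0, 0.0]
contact_force: [-3.5, -1.0, 6.8]
grip_width: 65.1
t 8.7333 pos [561.3 -82.   26.6] jaw 0.08 F [-3.5 -1.   6.8] w 65.1 q [-0.19  0.    1.88 -0.    1.26 -0.27]
rot [ 0.  0. -0.] off [-0.012   0.0001 -0.0034]
```

```bash
python3 -m creep '{"rot":[[0,0,0],[0,0,0],[0,0,0],[0,0,0],[0,0,0],[0,0,0],[0,0,0],[0,0,0],[0,0,0],[0,0,0]],"offset":[[0.0014,0,0],[0.0028,0,0],[0.0042,0,0],[0.0056,0,0],[0.007,0,0],[0.0084,0,0],[0.0098,0,0],[0.0112,0,0],[0.0126,0,0],[0.014,0,0]],"hand":[1,1,1,1,1,1,1,1,1,1]}' 50; python3 -c "
from h import *
go(562.4,-94,30,0.08)"
```

```text
time: 9.57
eef_pos: [560.3, -68.1, 26.6]
ee_rot: [0.678, 0.735, 0.0, 0.0]
contact_force: [-3.9, -0.5, 6.8]
grip_width: 65.4
t 9.5667 pos [560.3 -68.1  26.6] jaw 0.08 F [-3.9 -0.5  6.8] w 65.4 q [-0.17 -0.    1.89 -0.    1.26 -0.25]
rot [ 0.001  0.    -0.   ] off [-0.026   0.     -0.0034]
```

```bash
python3 -m creep '{"rot":[[0,0,0],[0,0,0],[0,0,0],[0,0,0],[0,0,0],[0,0,0],[0,0,0],[0,0,0],[0,0,0],[0,0,0]],"offset":[[0.0015,0,0],[0.003,0,0],[0.0045,0,0],[0.006,0,0],[0.0075,0,0],[0.009,0,0],[0.0105,0,0],[0.012,0,0],[0.0135,0,0],[0.015,0,0]],"hand":[1,1,1,1,1,1,1,1,1,1]}' 50; python3 -c "
from h import *
go(562.4,-94,30,0.08)"
```

```text
time: 10.4
eef_pos: [559.1, -53.1, 26.7]
ee_rot: [0.678, 0.735, 0.0, 0.0]
contact_force: [-3.4, -0.7, 6.3]
grip_width: 65.0
t 10.4 pos [559.1 -53.1  26.7] jaw 0.08 F [-3.4 -0.7  6.3] w 65.0 q [-0.14 -0.01  1.89 -0.    1.26 -0.22]
rot [ 0.001  0.    -0.   ] off [-0.041  -0.     -0.0033]
```

```bash
python3 -m creep '{"rot":[[0,0,0],[0,0,0],[0,0,0],[0,0,0],[0,0,0],[0,0,0],[0,0,0],[0,0,0],[0,0,0],[0,0,0]],"offset":[[0.0022,0,0.0001],[0.0044,0,0.0002],[0.0066,0,0.0002],[0.0088,0,0.0002],[0.011,0,0.0002],[0.0132,0,0.0002],[0.0154,0,0.0002],[0.0176,0,0.0002],[0.0198,0,0.0002],[0.022,0,0.0002]],"hand":[1,1,1,1,1,1,1,1,1,1]}' 50; python3 -c "
from h import *
go(562.4,-94,30,0.08)"
```

```text
time: 11.23
eef_pos: [557.4, -31.1, 26.6]
ee_rot: [0.678, 0.735, 0.0, 0.0]
contact_force: [-3.9, -0.5, 8.5]
grip_width: 65.4
t 11.2333 pos [557.4 -31.1  26.6] jaw 0.08 F [-3.9 -0.5  8.5] w 65.4 q [-0.1  -0.02  1.9  -0.    1.26 -0.18]
rot [ 0.001  0.    -0.   ] off [-0.0631 -0.0001 -0.0034]
```

```bash
python3 -m creep '{"rot":[[0,0,0],[0,0,0],[0,0,0],[0,0,0],[0,0,0],[0,0,0],[0,0,0],[0,0,0],[0,0,0],[0,0,0]],"offset":[[0.003,0,0],[0.006,0,0],[0.009,0,0],[0.012,0,0],[0.015,0,0],[0.018,0,0],[0.021,0,0],[0.024,0,0],[0.027,0,0],[0.03,0,0]],"hand":[1,1,1,1,1,1,1,1,1,1]}' 50; python3 -c "
from h import *
go(562.4,-94,30,0.08)"
```

```text
time: 12.07
eef_pos: [555.1, -1.1, 26.6]
ee_rot: [0.678, 0.735, 0.0, 0.0]
contact_force: [-3.2, -0.1, 8.0]
grip_width: 65.1
t 12.0667 pos [555.1  -1.1  26.6] jaw 0.08 F [-3.2 -0.1  8. ] w 65.1 q [-0.05 -0.02  1.91 -0.    1.26 -0.13]
rot [0.001 0.    0.   ] off [-0.0932 -0.0001 -0.0034]
```

```bash
python3 -m creep '{"rot":[[0,0,0],[0,0,0],[0,0,0],[0,0,0],[0,0,0],[0,0,0],[0,0,0],[0,0,0],[0,0,0],[0,0,0]],"offset":[[0.004,0,0],[0.008,0,0],[0.012,0,0],[0.016,0,0],[0.02,0,0],[0.024,0,0],[0.028,0,0],[0.032,0,0],[0.036,0,0],[0.04,0,0]],"hand":[1,1,1,1,1,1,1,1,1,1]}' 50; python3 -c "
from h import *
go(562.4,-94,30,0.08)"
```

```text
time: 12.9
eef_pos: [552.0, 38.8, 26.6]
ee_rot: [0.678, 0.735, 0.0, 0.0]
contact_force: [-1.9, -1.5, 6.9]
grip_width: 65.2
t 12.9 pos [552.   38.8  26.6] jaw 0.08 F [-1.9 -1.5  6.9] w 65.2 q [ 0.02 -0.03  1.91 -0.    1.26 -0.06]
rot [0.001 0.    0.   ] off [-0.1333 -0.0002 -0.0034]
```

```bash
python3 -m creep '{"rot":[[0,0,0],[0,0,0],[0,0,0],[0,0,0],[0,0,0],[0,0,0],[0,0,0],[0,0,0],[0,0,0],[0,0,0]],"offset":[[0.005,0,0.0001],[0.01,0,0.0001],[0.015,0,0.0001],[0.02,0,0.0001],[0.025,0,0.0001],[0.03,0,0.0001],[0.035,0,0.0001],[0.04,0,0.0001],[0.045,0,0.0001],[0.048,0,0.0001]],"hand":[1,1,1,1,1,1,1,1,1,1]}' 50; python3 - <<'E'
from h import *
go(562.4,-94,30,0.08)
d=optics.get_image("side"); cv2.imwrite("pics/side3.png",d["img"][:,:,::-1])
d=optics.get_image("wrist"); cv2.imwrite("pics/wrist3.png",d["img"][:,:,::-1])
E
```

```text
time: 13.73
eef_pos: [548.2, 87.0, 26.6]
ee_rot: [0.678, 0.735, 0.001, 0.0]
contact_force: [-1.8, -1.2, 7.2]
grip_width: 65.5
t 13.7333 pos [548.2  87.   26.6] jaw 0.08 F [-1.8 -1.2  7.2] w 65.5 q [ 0.11 -0.02  1.91 -0.    1.26  0.03]
rot [ 0.001 -0.     0.   ] off [-0.1816 -0.0004 -0.0034]
```

View pics/side3.png

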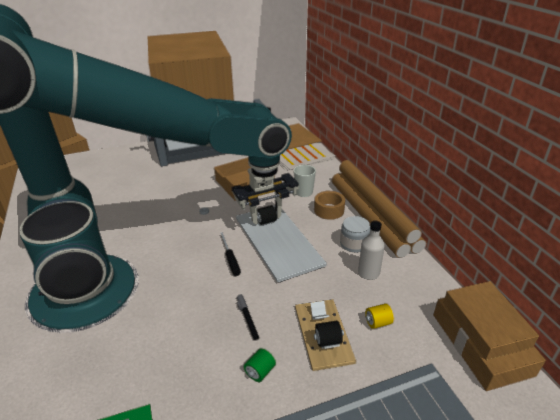

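View pics/wrist3.png

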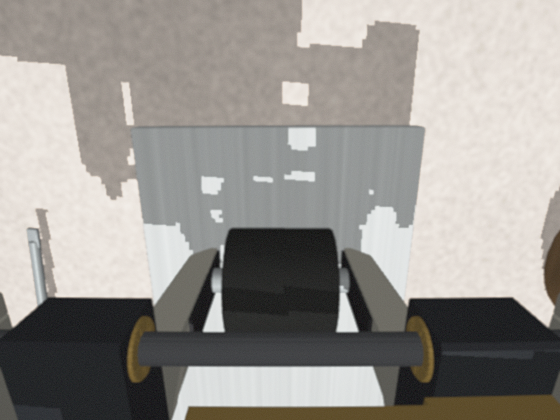

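```bash
python3 -m creep '{"rot":[[0,0,0],[0,0,0],[0,0,0],[0,0,0.1],[0,0,0.25],[0,0,0.25],[0,0,0.25],[0,0,0.25],[0,0,0.25],[0,0,0.25]],"offset":[[0,0,-0.03],[0,0,-0.06],[-0.02,0,-0.08],[-0.06,0,-0.08],[-0.1,0.01,-0.08],[-0.14,0.014,-0.08],[-0.18,0.018,-0.08],[-0.22,0.022,-0.08],[-0.26,0.026,-0.08],[-0.3,0.03,-0.08]],"hand":[1,1,1,1,1,1,1,1,1,1]}' 50; python3 - <<'E'
from h import *
go(546.9,-317.8,60,-0.168)
E
```

```text
time: 14.67
eef_pos: [601.5, -212.2, 105.4]
ee_rot: [0.765, 0.644, 0.0, -0.0]
contact_force: [-0.5, 1.0, -2.1]
grip_width: 64.9
t 14.6667 pos [ 601.5 -212.2  105.4] jaw -0.17 F [-0.5  1.  -2.1] w 64.9 q [-0.38  0.09  1.66  0.    1.4  -0.21]
rot [-0.    -0.    -0.002] off [-0.1134 -0.0359  0.0454]
```

```bash
python3 -m creep '{"rot":[[0,0,0],[0,0,0],[0,0,0],[0,0,0],[0,0,0],[0,0,0],[0,0,0],[0,0,0],[0,0,0],[0,0,0]],"offset":[[-0.03,-0.01,0],[-0.06,-0.02,0],[-0.09,-0.03,0],[-0.1134,-0.0359,0.01],[-0.1134,-0.0359,0.025],[-0.1134,-0.0359,0.035],[-0.1134,-0.0359,0.045],[-0.1134,-0.0359,0.045],[-0.1134,-0.0359,0.045],[-0.1134,-0.0359,0.045]],"hand":[1,1,1,1,1,1,1,1,1,1]}' 50; python3 - <<'E'
from h import *
go(546.9,-317.8,37.5,-0.168)
E
```

```text
time: 15.5
eef_pos: [547.6, -315.2, 61.2]
ee_rot: [0.764, 0.645, 0.0, 0.0]
contact_force: [0.2, -0.7, -2.3]
grip_width: 65.3
t 15.5 pos [ 547.6 -315.2   61.2] jaw -0.169 F [ 0.2 -0.7 -2.3] w 65.3 q [-0.56  0.11  1.71  0.    1.32 -0.39]
rot [ 0.     0.    -0.001] off [-0.0027 -0.0003  0.0237]
```

```bash
python3 -m creep '{"rot":[[0,0,0],[0,0,0],[0,0,0],[0,0,0],[0,0,0],[0,0,0],[0,0,0],[0,0,0],[0,0,0],[0,0,0]],"offset":[[-0.0026,0,0.004],[-0.0026,0,0.008],[-0.0026,0,0.012],[-0.0026,0,0.016],[-0.0026,0,0.019],[-0.0026,0,0.021],[-0.0026,0,0.023],[-0.0026,0,0.023],[-0.0026,0,0.023],[-0.0026,0,0.023]],"hand":[1,1,1,1,1,1,1,1,1,1]}' 50; python3 - <<'E'
from h import *
go(546.9,-317.8,37,-0.168)
E
```

```text
time: 16.33
eef_pos: [546.6, -318.4, 37.9]
ee_rot: [0.765, 0.645, 0.0, 0.0]
contact_force: [0.6, 0.4, -2.3]
grip_width: 65.5
t 16.3333 pos [ 546.6 -318.4   37.9] jaw -0.17 F [ 0.6  0.4 -2.3] w 65.5 q [-0.57  0.13  1.73 -0.    1.28 -0.4 ]
rot [ 0.     0.    -0.002] off [0.0006 0.0002 0.0009]
```

```bash
python3 -m creep '{"rot":[[0,0,0],[0,0,0],[0,0,0],[0,0,0],[0,0,0],[0,0,0],[0,0,0],[0,0,0],[0,0,0],[0,0,0]],"offset":[[0.0006,0,0.0008],[0.0006,0,0.0013],[0.0006,0,0.0016],[0.0006,0,0.0016],[0.0006,0,0.0016],[0.0006,0,0.0016],[0.0006,0,0.0016],[0.0006,0,0.0016],[0.0006,0,0.0016],[0.0006,0,0.0016]],"hand":[1,1,1,1,0.6,0.2,0,0,0,0]}' 50; python3 - <<'E'
from h import *
go(532.5,-402.5,140,-0.168)
E
```

```text
time: 17.17
eef_pos: [546.7, -317.7, 36.0]
ee_rot: [0.765, 0.645, -0.0, -0.0]
contact_force: [0.4, -0.5, 0.1]
grip_width: 91.6
t 17.1667 pos [ 546.7 -317.7   36. ] jaw -0.17 F [ 0.4 -0.5  0.1] w 91.6 q [-0.57  0.13  1.73  0.    1.28 -0.4 ]
rot [-0.    -0.    -0.002] off [-0.086   0.0004 -0.104 ]
```

```bash
python3 -m creep '{"rot":[[0,0,0],[0,0,0],[0,0,0],[0,0,0],[0,0,0],[0,0,0],[0,0,0],[0,0,0],[0,0,0],[0,0,0]],"offset":[[0,0,-0.03],[0,0,-0.07],[-0.03,0,-0.1],[-0.07,0,-0.105],[-0.1,0,-0.105],[-0.103,0,-0.105],[-0.103,0,-0.105],[-0.103,0,-0.105],[-0.103,0,-0.105],[-0.103,0,-0.105]],"hand":[0,0,0,0,0,0,0,0,0,0]}' 50; python3 - <<'E'
from h import *
go(532.5,-402.5,36,-0.168)
d=optics.get_image("wrist"); i=d["img"][:,:,::-1]; cv2.imwrite("pics/wrist4.png",i); pickle.dump(d,open("wrist4.pkl","wb"))
cv2.imwrite("pics/w4d.png",cv2.resize(i[140:300,210:370],None,fx=3.75,fy=3.75,interpolation=cv2.INTER_CUBIC))
E
```

```text
time: 18.0
eef_pos: [529.6, -418.2, 141.0]
ee_rot: [0.764, 0.645, 0.0, -0.0]
contact_force: [0.9, 0.1, -0.2]
grip_width: 92.9
t 18.0 pos [ 529.6 -418.2  141. ] jaw -0.169 F [ 0.9  0.1 -0.2] w 92.9 q [-0.71  0.15  1.54  0.    1.46 -0.54]
rot [-0.    -0.    -0.001] off [0.0159 0.0003 0.105 ]
```

View pics/w4d.png

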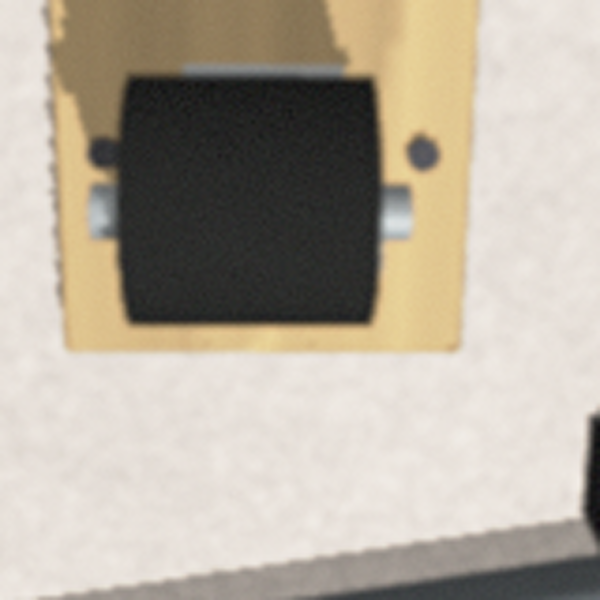

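Roller 2 is black and in the second rest. Its spindle ends in this crop are at (90,212) and (411,212).

```bash
python3 - <<'E'
from h import *
d=pickle.load(open("wrist4.pkl","rb"))
for z in (52,55):
    a,b=[atz(d,(x+.5)/3.75-.5+210,(y+.5)/3.75-.5+140,z) for x,y in [(90,212),(411,212)]]
    e=b-a; m=(a+b)/2; print(a,b,m,np.hypot(*e[:2]),np.arctan2(e[1],e[0]))
go(m[0],m[1],36,np.arctan2(e[1],e[0]))
E
```

```text
[ 495.29920012 -399.33525483   52.        ] [ 561.21083298 -410.50258831   52.        ] [ 528.25501655 -404.91892157   52.        ] 66.85097368788867 -0.1678350168623175
[ 495.86423055 -398.56942776   55.        ] [ 560.99863608 -409.60507649   55.        ] [ 528.43143332 -404.08725213   55.        ] 66.06266968797638 -0.16783501686231742
t 18.05 pos [ 529.6 -418.3  141.1] jaw -0.169 F [-0.2  0.5 -0.2] w 93.1 q [-0.71  0.15  1.54  0.    1.46 -0.54]
rot [-0.    -0.    -0.001] off [ 0.0138 -0.0035  0.1051]
```

```bash
python3 -m creep '{"rot":[[0,0,0],[0,0,0],[0,0,0],[0,0,0],[0,0,0],[0,0,0],[0,0,0],[0,0,0],[0,0,0],[0,0,0]],"offset":[[0.0138,-0.0035,0.02],[0.0138,-0.0035,0.05],[0.0138,-0.0035,0.08],[0.0138,-0.0035,0.1],[0.0138,-0.0035,0.105],[0.0138,-0.0035,0.105],[0.0138,-0.0035,0.105],[0.0138,-0.0035,0.105],[0.0138,-0.0035,0.105],[0.0138,-0.0035,0.105]],"hand":[0,0,0,0,0,0,1,1,1,1]}' 50; python3 -m creep '{"rot":[[0,0,0],[0,0,0],[0,0,0],[0,0,0],[0,0,0],[0,0,0],[0,0,0],[0,0,0],[0,0,0],[0,0,0]],"offset":[[0,0,0],[0,0,0],[0,0,0],[0,0,0],[0,0,-0.005],[0,0,-0.02],[0,0,-0.04],[0,0,-0.06],[0,0,-0.075],[0,0,-0.08]],"hand":[1,1,1,1,1,1,1,1,1,1]}' 50; python3 - <<'E'
from h import *
for n in ["wrist","side"]:
    d=optics.get_image(n); i=d["img"][:,:,::-1]; cv2.imwrite(f"pics/{n}5.png",i); pickle.dump(d,open(f"{n}5.pkl","wb"))
go(562.4,-94,50,.08)
E
```

```text
time: 18.88
eef_pos: [528.6, -405.4, 37.4]
ee_rot: [0.765, 0.645, 0.0, 0.001]
contact_force: [-0.4, 0.4, -0.6]
grip_width: 70.6
time: 19.72
eef_pos: [528.8, -405.7, 119.8]
ee_rot: [0.765, 0.645, 0.0, 0.002]
contact_force: [0.6, -0.0, -1.4]
grip_width: 64.9
t 19.8167 pos [ 528.4 -405.3  117.3] jaw -0.17 F [-0.1  0.  -3. ] w 65.3 q [-0.69  0.14  1.58  0.    1.42 -0.52]
rot [ 0.001  0.001 -0.25 ] off [ 0.3126 -0.0193  0.067 ]
```

View pics/wrist5.png

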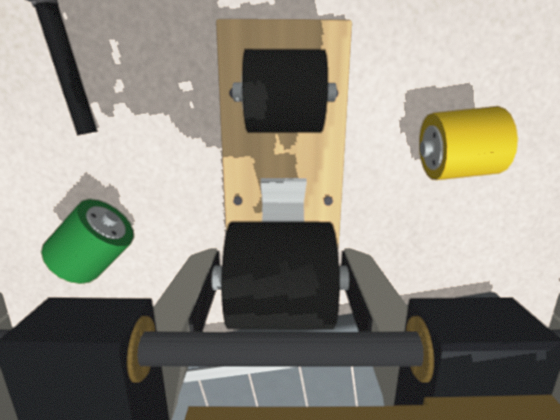

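```bash
python3 -m creep '{"rot":[[0,0,0],[0,0,0],[0,0,-0.05],[0,0,-0.15],[0,0,-0.25],[0,0,-0.25],[0,0,-0.25],[0,0,-0.25],[0,0,-0.25],[0,0,-0.25]],"offset":[[0.035,-0.002,0],[0.075,-0.005,0],[0.115,-0.007,0],[0.155,-0.01,0],[0.195,-0.012,0],[0.23,-0.014,0.015],[0.265,-0.016,0.03],[0.295,-0.018,0.05],[0.3126,-0.0193,0.066],[0.3126,-0.0193,0.066]],"hand":[1,1,1,1,1,1,1,1,1,1]}' 50;  python3 - <<'E'
from h import *
go(562.4,-94,32,.08)
d=optics.get_image("wrist"); i=d["img"][:,:,::-1]; cv2.imwrite("pics/wrist6.png",i)
E
```

```text
time: 20.65
eef_pos: [559.9, -90.1, 45.3]
ee_rot: [0.677, 0.736, -0.001, -0.003]
contact_force: [-0.4, 0.3, -4.2]
grip_width: 65.3
t 20.65 pos [559.9 -90.1  45.3] jaw 0.083 F [-0.4  0.3 -4.2] w 65.3 q [-0.2  -0.01  1.86  0.    1.3  -0.29]
rot [-0.006 -0.002  0.003] off [-0.0041  0.0023  0.0133]
```

View pics/wrist6.png

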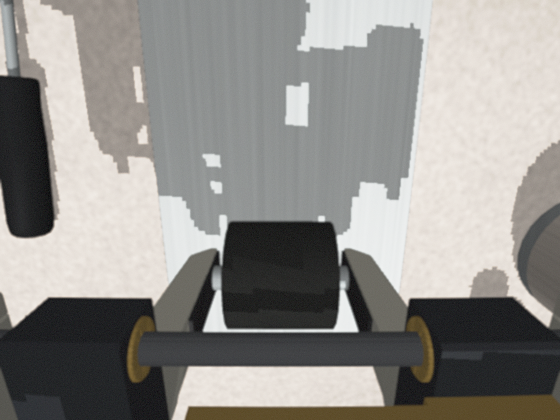

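```bash
python3 -m creep '{"rot":[[0,0,0],[0,0,0],[0,0,0],[0,0,0],[0,0,0],[0,0,0],[0,0,0],[0,0,0],[0,0,0],[0,0,0]],"offset":[[0,0,0.002],[0,0,0.006],[0,0,0.01],[0,0,0.014],[0,0,0.017],[0,0,0.019],[0,0,0.02],[0,0,0.02],[0,0,0.02],[0,0,0.02]],"hand":[1,1,1,1,1,1,1,1,1,1]}' 50;  python3 - <<'E'
from h import *
go(562.4,-94,28,.08)
E
```

```text
time: 21.53
eef_pos: [562.1, -93.7, 30.3]
ee_rot: [0.678, 0.735, 0.0, 0.0]
contact_force: [0.3, -0.4, -3.6]
grip_width: 65.4
t 21.5333 pos [562.1 -93.7  30.3] jaw 0.08 F [ 0.3 -0.4 -3.6] w 65.4 q [-0.21  0.01  1.87 -0.    1.26 -0.29]
rot [0. 0. 0.] off [-0.0003  0.0003  0.0023]
```

Baseline is about -3 N and there's no contact yet. I'll lower 2 mm slowly.

```bash
python3 -m creep '{"rot":[[0,0,0],[0,0,0],[0,0,0],[0,0,0],[0,0,0],[0,0,0],[0,0,0],[0,0,0],[0,0,0],[0,0,0]],"offset":[[0,0,0.0004],[0,0,0.0008],[0,0,0.0012],[0,0,0.0016],[0,0,0.002],[0,0,0.002],[0,0,0.002],[0,0,0.002],[0,0,0.002],[0,0,0.002]],"hand":[1,1,1,1,1,1,1,1,1,1]}' 50;  python3 - <<'E'
from h import *
go(562.4,-94,28,.08)
E
```

```text
time: 22.37
eef_pos: [562.0, -93.7, 28.2]
ee_rot: [0.678, 0.735, 0.0, 0.0]
contact_force: [-0.3, 0.1, -0.4]
grip_width: 64.9
t 22.3667 pos [562.  -93.7  28.2] jaw 0.08 F [-0.3  0.1 -0.4] w 64.9 q [-0.21  0.01  1.87 -0.    1.26 -0.29]
rot [ 0.  0. -0.] off [-0.0003  0.0004  0.0002]
```

```bash
python3 -m creep '{"rot":[[0,0,0],[0,0,0],[0,0,0],[0,0,0],[0,0,0],[0,0,0],[0,0,0],[0,0,0],[0,0,0],[0,0,0]],"offset":[[0,0,0.0005],[0,0,0.001],[0.001,0,0.001],[0.002,0,0.0009],[0.003,0,0.0009],[0.004,0,0.0008],[0.005,0,0.0008],[0.006,0,0.0007],[0.007,0,0.0007],[0.008,0,0.0006]],"hand":[1,1,1,1,1,1,1,1,1,1]}' 50;  python3 - <<'E'
from h import *
go(562.4,-94,28,.08)
E
```

```text
time: 23.2
eef_pos: [561.5, -86.0, 28.1]
ee_rot: [0.678, 0.735, -0.0, 0.0]
contact_force: [-4.4, -1.1, 7.2]
grip_width: 65.2
t 23.2 pos [561.5 -86.   28.1] jaw 0.08 F [-4.4 -1.1  7.2] w 65.2 q [-0.2   0.    1.88 -0.    1.26 -0.28]
rot [ 0.     0.001 -0.   ] off [-0.0081  0.0003  0.0001]
```

```bash
python3 -m creep '{"rot":[[0,0,0],[0,0,0],[0,0,0],[0,0,0],[0,0,0],[0,0,0],[0,0,0],[0,0,0],[0,0,0],[0,0,0]],"offset":[[0.0015,0,-0.0002],[0.003,0,-0.0003],[0.0045,0,-0.0005],[0.006,0,-0.0006],[0.0075,0,-0.0007],[0.009,0,-0.0008],[0.0105,0,-0.0009],[0.012,0,-0.001],[0.0135,0,-0.0011],[0.015,0,-0.0012]],"hand":[1,1,1,1,1,1,1,1,1,1]}' 50;  python3 - <<'E'
from h import *
go(562.4,-94,28,.08)
E
```

```text
time: 24.03
eef_pos: [560.3, -70.9, 29.3]
ee_rot: [0.678, 0.735, -0.0, 0.0]
contact_force: [-3.9, -1.2, 6.6]
grip_width: 65.4
t 24.0333 pos [560.3 -70.9  29.3] jaw 0.08 F [-3.9 -1.2  6.6] w 65.4 q [-0.17 -0.01  1.88 -0.    1.26 -0.25]
rot [ 0.  0. -0.] off [-0.0232  0.0002  0.0013]
```

```bash
python3 -m creep '{"rot":[[0,0,0],[0,0,0],[0,0,0],[0,0,0],[0,0,0],[0,0,0],[0,0,0],[0,0,0],[0,0,0],[0,0,0]],"offset":[[0.0018,0,-0.0001],[0.0036,0,-0.0002],[0.0054,0,-0.0003],[0.0072,0,-0.0004],[0.009,0,-0.0004],[0.0108,0,-0.0005],[0.0126,0,-0.0005],[0.0144,0,-0.0005],[0.0162,0,-0.0005],[0.018,0,-0.0005]],"hand":[1,1,1,1,1,1,1,1,1,1]}' 50;  python3 - <<'E'
from h import *
go(562.4,-94,28,.08)
E
```

```text
time: 24.87
eef_pos: [558.9, -53.0, 29.9]
ee_rot: [0.678, 0.735, 0.0, 0.0]
contact_force: [-4.3, -1.2, 8.1]
grip_width: 65.1
t 24.8667 pos [558.9 -53.   29.9] jaw 0.08 F [-4.3 -1.2  8.1] w 65.1 q [-0.14 -0.01  1.89 -0.    1.26 -0.22]
rot [ 0.001  0.    -0.   ] off [-0.0412  0.0002  0.0019]
```

```bash
python3 -m creep '{"rot":[[0,0,0],[0,0,0],[0,0,0],[0,0,0],[0,0,0],[0,0,0],[0,0,0],[0,0,0],[0,0,0],[0,0,0]],"offset":[[0.0019,0,-0.0001],[0.0038,0,-0.0001],[0.0057,0,-0.0001],[0.0076,0,0],[0.0095,0,0],[0.0114,0,0.0001],[0.0133,0,0.0002],[0.0152,0,0.0003],[0.0171,0,0.0004],[0.019,0,0.0005]],"hand":[1,1,1,1,1,1,1,1,1,1]}' 50;  python3 - <<'E'
from h import *
go(562.4,-94,28,.08)
E
```

```text
time: 25.7
eef_pos: [557.5, -33.9, 29.6]
ee_rot: [0.678, 0.735, 0.0, 0.0]
contact_force: [-4.7, -1.2, 9.2]
grip_width: 64.9
t 25.7 pos [557.5 -33.9  29.6] jaw 0.08 F [-4.7 -1.2  9.2] w 64.9 q [-0.11 -0.02  1.9  -0.    1.26 -0.19]
rot [ 0.001  0.    -0.   ] off [-0.0603  0.0001  0.0016]
```

```bash
python3 -m creep '{"rot":[[0,0,0],[0,0,0],[0,0,0],[0,0,0],[0,0,0],[0,0,0],[0,0,0],[0,0,0],[0,0,0],[0,0,0]],"offset":[[0.002,0,-0.0001],[0.004,0,0],[0.006,0,0.0001],[0.008,0,0.0002],[0.01,0,0.0004],[0.012,0,0.0005],[0.014,0,0.0007],[0.016,0,0.0009],[0.018,0,0.001],[0.02,0,0.0012]],"hand":[1,1,1,1,1,1,1,1,1,1]}' 50;  python3 - <<'E'
from h import *
go(562.4,-94,28,.08)
E
```

```text
time: 26.53
eef_pos: [555.9, -13.9, 28.3]
ee_rot: [0.678, 0.735, 0.0, 0.0]
contact_force: [-4.0, 0.3, 8.6]
grip_width: 65.2
t 26.5333 pos [555.9 -13.9  28.3] jaw 0.08 F [-4.   0.3  8.6] w 65.2 q [-0.07 -0.02  1.9  -0.    1.26 -0.15]
rot [0.001 0.    0.   ] off [-0.0804  0.0001  0.0004]
```

```bash
python3 -m creep '{"rot":[[0,0,0],[0,0,0],[0,0,0],[0,0,0],[0,0,0],[0,0,0],[0,0,0],[0,0,0],[0,0,0],[0,0,0]],"offset":[[0.002,0,0.0001],[0.004,0,0.0003],[0.006,0,0.0005],[0.008,0,0.0006],[0.01,0,0.0008],[0.012,0,0.001],[0.014,0,0.0012],[0.016,0,0.0014],[0.018,0,0.0015],[0.02,0,0.0017]],"hand":[1,1,1,1,1,1,1,1,1,1]}' 50;  python3 - <<'E'
from h import *
go(562.4,-94,28,.08)
E
```

```text
time: 27.37
eef_pos: [554.3, 6.1, 26.6]
ee_rot: [0.678, 0.735, 0.0, 0.0]
contact_force: [-3.9, 0.3, 7.8]
grip_width: 65.3
t 27.3667 pos [554.3   6.1  26.6] jaw 0.08 F [-3.9  0.3  7.8] w 65.3 q [-0.04 -0.03  1.91 -0.    1.26 -0.12]
rot [0.001 0.    0.   ] off [-0.1004  0.     -0.0014]
```

```bash
python3 -m creep '{"rot":[[0,0,0],[0,0,0],[0,0,0],[0,0,0],[0,0,0],[0,0,0],[0,0,0],[0,0,0],[0,0,0],[0,0,0]],"offset":[[0.002,0,0.0002],[0.004,0,0.0003],[0.006,0,0.0005],[0.008,0,0.0006],[0.01,0,0.0007],[0.012,0,0.0008],[0.014,0,0.0009],[0.016,0,0.001],[0.018,0,0.001],[0.02,0,0.0011]],"hand":[1,1,1,1,1,1,1,1,1,1]}' 50;  python3 - <<'E'
from h import *
go(562.4,-94,28,.08)
E
```

```text
time: 28.2
eef_pos: [552.8, 26.0, 25.4]
ee_rot: [0.678, 0.735, 0.0, 0.0]
contact_force: [-1.7, 0.1, 5.9]
grip_width: 64.8
t 28.2 pos [552.8  26.   25.4] jaw 0.08 F [-1.7  0.1  5.9] w 64.8 q [ 0.   -0.03  1.91 -0.    1.26 -0.08]
rot [0.001 0.    0.   ] off [-0.1204  0.     -0.0026]
```

```bash
python3 -m creep '{"rot":[[0,0,0],[0,0,0],[0,0,0],[0,0,0],[0,0,0],[0,0,0],[0,0,0],[0,0,0],[0,0,0],[0,0,0]],"offset":[[0.002,0,0.0001],[0.004,0,0.0002],[0.006,0,0.0002],[0.008,0,0.0002],[0.01,0,0.0002],[0.012,0,0.0002],[0.014,0,0.0001],[0.016,0,0.0001],[0.018,0,0],[0.02,0,0]],"hand":[1,1,1,1,1,1,1,1,1,1]}' 50;  python3 - <<'E'
from h import *
go(562.4,-94,28,.08)
E
```

```text
time: 29.03
eef_pos: [551.2, 45.9, 25.4]
ee_rot: [0.678, 0.735, 0.0, 0.0]
contact_force: [-2.1, -1.1, 6.9]
grip_width: 65.1
t 29.0333 pos [551.2  45.9  25.4] jaw 0.08 F [-2.1 -1.1  6.9] w 65.1 q [ 0.04 -0.03  1.91 -0.    1.26 -0.04]
rot [0.001 0.    0.   ] off [-0.1403 -0.     -0.0026]
```

```bash
python3 -m creep '{"rot":[[0,0,0],[0,0,0],[0,0,0],[0,0,0],[0,0,0],[0,0,0],[0,0,0],[0,0,0],[0,0,0],[0,0,0]],"offset":[[0.002,0,-0.0001],[0.004,0,-0.0002],[0.006,0,-0.0003],[0.008,0,-0.0004],[0.01,0,-0.0006],[0.012,0,-0.0007],[0.014,0,-0.0009],[0.016,0,-0.0011],[0.018,0,-0.0012],[0.02,0,-0.0014]],"hand":[1,1,1,1,1,1,1,1,1,1]}' 50;  python3 - <<'E'
from h import *
go(562.4,-94,28,.08)
E
```

```text
time: 29.87
eef_pos: [549.7, 65.8, 26.9]
ee_rot: [0.678, 0.735, 0.0, 0.001]
contact_force: [-2.6, -1.6, 7.1]
grip_width: 65.0
t 29.8667 pos [549.7  65.8  26.9] jaw 0.08 F [-2.6 -1.6  7.1] w 65.0 q [ 0.07 -0.03  1.91 -0.    1.26 -0.01]
rot [ 0.001  0.    -0.   ] off [-1.603e-01 -1.000e-04 -1.000e-03]
```

```bash
python3 -m creep '{"rot":[[0,0,0],[0,0,0],[0,0,0],[0,0,0],[0,0,0],[0,0,0],[0,0,0],[0,0,0],[0,0,0],[0,0,0]],"offset":[[0.0025,0,-0.0002],[0.005,0,-0.0004],[0.0075,0,-0.0006],[0.01,0,-0.0008],[0.0125,0,-0.0011],[0.015,0,-0.0013],[0.0175,0,-0.0016],[0.02,0,-0.0018],[0.022,0,-0.002],[0.022,0,-0.002]],"hand":[1,1,1,1,1,1,1,1,1,1]}' 50;  python3 - <<'E'
from h import *
go(556,356,95,.18)
E
```

```text
time: 30.7
eef_pos: [548.0, 88.0, 29.0]
ee_rot: [0.678, 0.735, 0.001, 0.0]
contact_force: [-1.3, -0.9, 7.5]
grip_width: 65.3
t 30.7 pos [548.  88.  29.] jaw 0.08 F [-1.3 -0.9  7.5] w 65.3 q [ 0.11 -0.03  1.91  0.    1.26  0.03]
rot [ 0.001  0.    -0.1  ] off [ 0.2665  0.0296 -0.066 ]
```

```bash
python3 -m creep '{"rot":[[0,0,0],[0,0,0],[0,0,0],[0,0,-0.05],[0,0,-0.1],[0,0,-0.1],[0,0,-0.1],[0,0,-0.1],[0,0,-0.1],[0,0,-0.1]],"offset":[[0,0,-0.025],[0,0,-0.055],[0.025,0.003,-0.07],[0.065,0.007,-0.07],[0.105,0.012,-0.07],[0.145,0.016,-0.07],[0.185,0.02,-0.07],[0.225,0.025,-0.07],[0.255,0.028,-0.07],[0.2665,0.0296,-0.07]],"hand":[1,1,1,1,1,1,1,1,1,1]}' 50;  python3 - <<'E'
from h import *
go(556,356,14,.18)
d=optics.get_image("wrist"); cv2.imwrite("pics/wrist7.png",d["img"][:,:,::-1]); pickle.dump(d,open("wrist7.pkl","wb"))
d=optics.get_image("top"); cv2.imwrite("pics/top7.png",d["img"][:,:,::-1])
E
```

```text
time: 31.53
eef_pos: [554.9, 359.5, 97.4]
ee_rot: [0.64, 0.769, 0.0, -0.0]
contact_force: [0.1, -0.1, -3.9]
grip_width: 65.2
t 31.5333 pos [554.9 359.5  97.4] jaw 0.182 F [ 0.1 -0.1 -3.9] w 65.2 q [0.54 0.14 1.61 0.   1.39 0.35]
rot [-0.    -0.001  0.002] off [-0.0037  0.0004  0.0834]
```

View pics/wrist7.png

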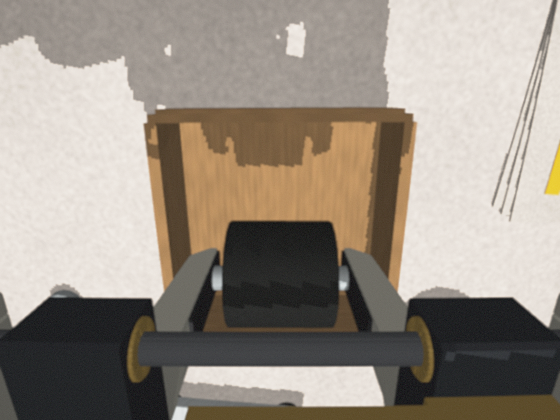

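```bash
python3 -m creep '{"rot":[[0,0,0],[0,0,0],[0,0,0],[0,0,0],[0,0,0],[0,0,0],[0,0,0],[0,0,0],[0,0,0],[0,0,0]],"offset":[[-0.0037,0,0.01],[-0.0037,0,0.025],[-0.0037,0,0.04],[-0.0037,0,0.055],[-0.0037,0,0.067],[-0.0037,0,0.075],[-0.0037,0,0.079],[-0.0037,0,0.081],[-0.0037,0,0.081],[-0.0037,0,0.081]],"hand":[1,1,1,1,1,1,1,1,1,1]}' 50;  python3 - <<'E'
from h import *
go(556,356,14.5,.18)
E
```

```text
time: 32.47
eef_pos: [556.6, 352.3, 17.7]
ee_rot: [0.641, 0.768, 0.0, 0.0]
contact_force: [0.5, 0.3, -2.3]
grip_width: 65.2
t 32.4667 pos [556.6 352.3  17.7] jaw 0.18 F [ 0.5  0.3 -2.3] w 65.2 q [ 0.53  0.2   1.68 -0.    1.26  0.35]
rot [ 0.001 -0.     0.   ] off [0.0038 0.     0.0032]
```

```bash
python3 -m creep '{"rot":[[0,0,0],[0,0,0],[0,0,0],[0,0,0],[0,0,0],[0,0,0],[0,0,0],[0,0,0],[0,0,0],[0,0,0]],"offset":[[0,0,0.0005],[0,0,0.001],[0,0,0.0015],[0,0,0.002],[0,0,0.0025],[0,0,0.003],[0,0,0.003],[0,0,0.003],[0,0,0.003],[0,0,0.003]],"hand":[1,1,1,1,1,1,1,1,1,1]}' 50;  python3 - <<'E'
from h import *
go(556,356,14.5,.18)
E
```

```text
time: 33.3
eef_pos: [556.4, 352.2, 15.0]
ee_rot: [0.641, 0.768, 0.0, 0.0]
contact_force: [-3.8, -1.8, 6.5]
grip_width: 65.2
t 33.3 pos [556.4 352.2  15. ] jaw 0.18 F [-3.8 -1.8  6.5] w 65.2 q [0.53 0.21 1.68 0.   1.25 0.35]
rot [ 0. -0.  0.] off [0.0038 0.0003 0.0005]
```

```bash
python3 -m creep '{"rot":[[0,0,0],[0,0,0],[0,0,0],[0,0,0],[0,0,0],[0,0,0],[0,0,0],[0,0,0],[0,0,0],[0,0,0]],"offset":[[0,0,-0.0012],[0,0,-0.0012],[0,0,-0.0012],[0,0,-0.0012],[0,0,-0.0012],[0,0,-0.0012],[0,0,-0.0012],[0,0,-0.0012],[0,0,-0.0012],[0,0,-0.0012]],"hand":[1,0.6,0.3,0.15,0.15,0.15,0.15,0.15,0.15,0.15]}' 50;  python3 -m creep '{"rot":[[0,0,0],[0,0,0],[0,0,0],[0,0,0],[0,0,0],[0,0,0],[0,0,0],[0,0,0],[0,0,0],[0,0,0]],"offset":[[0,0,-0.01],[0,0,-0.03],[0,0,-0.06],[0,0,-0.1],[0,0,-0.14],[0,0,-0.16],[0,0,-0.16],[0,0,-0.16],[0,0,-0.16],[0,0,-0.16]],"hand":[0.15,0.15,0.15,0.15,0.15,0.15,0.15,0.15,0.15,0.15]}' 50;python3 - <<'E'
from h import *
go(556,356,14.5,.18)
for n in ["wrist","top","side"]:
    d=optics.get_image(n); cv2.imwrite(f"pics/{n}8.png",d["img"][:,:,::-1]); pickle.dump(d,open(f"{n}8.pkl","wb"))
E
```

```text
time: 34.13
eef_pos: [556.3, 352.1, 15.3]
ee_rot: [0.641, 0.768, 0.0, 0.0]
contact_force: [0.1, -0.1, -0.2]
grip_width: 79.0
time: 34.97
eef_pos: [555.8, 351.8, 173.8]
ee_rot: [0.641, 0.768, -0.001, -0.0]
contact_force: [0.4, 0.4, 0.5]
grip_width: 79.1
t 34.9667 pos [555.8 351.8 173.8] jaw 0.18 F [0.4 0.4 0.5] w 79.1 q [ 0.53  0.1   1.54 -0.    1.51  0.35]
rot [-0.002  0.001  0.   ] off [0.0042 0.0012 0.1593]
```

View pics/wrist8.png

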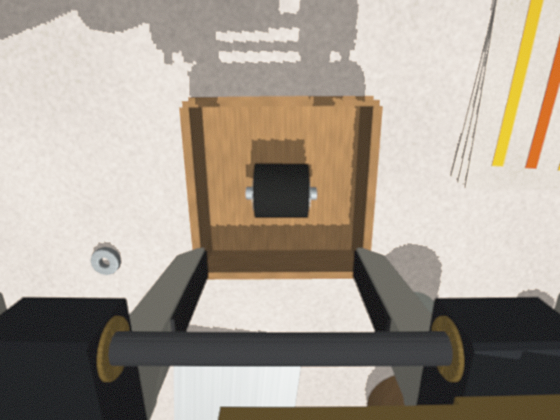

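View pics/top8.png

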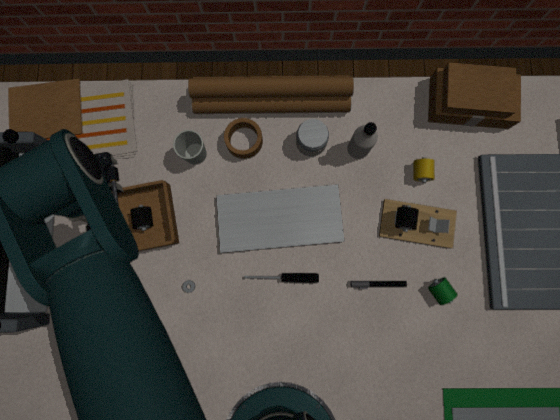

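View pics/side8.png

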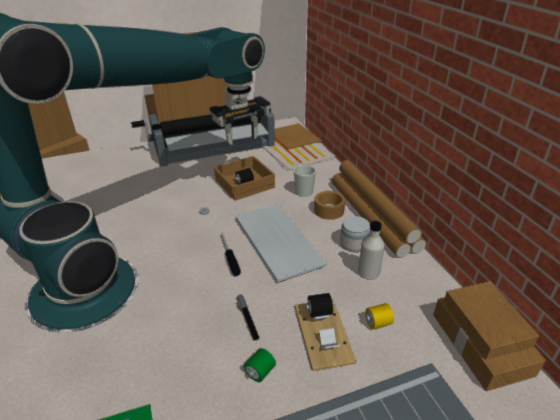

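```bash
python3 - <<'E'
from h import *
for n in ("0","8"):
    P=cloud(pickle.load(open(f"top{n}.pkl","rb"))).reshape(-1,3)
    m=(P[:,0]>470)&(P[:,0]<600)&(P[:,1]>-345)&(P[:,1]<-280)&(P[:,2]>66)&(P[:,2]<95)
    q=P[m]; print(m.sum(),np.median(q,0).round(1),cv2.minAreaRect(q[:,:2].astype(np.float32)))
d=pickle.load(open("wrist5.pkl","rb")); i=d["img"][:,:,::-1]
cv2.imwrite("pics/w5c.png",cv2.resize(i[10:150,200:370],None,fx=4,fy=4,interpolation=cv2.INTER_CUBIC))
E
```

```text
402 [ 547.3 -314.6   77.5] ((547.0074462890625, -317.8201599121094), (47.903785705566406, 51.95136260986328), 79.78985595703125)
390 [ 547.  -315.2   77.5] ((546.4019165039062, -318.0841979980469), (47.34791564941406, 51.52374267578125), 80.0806884765625)
```

View pics/w5c.png

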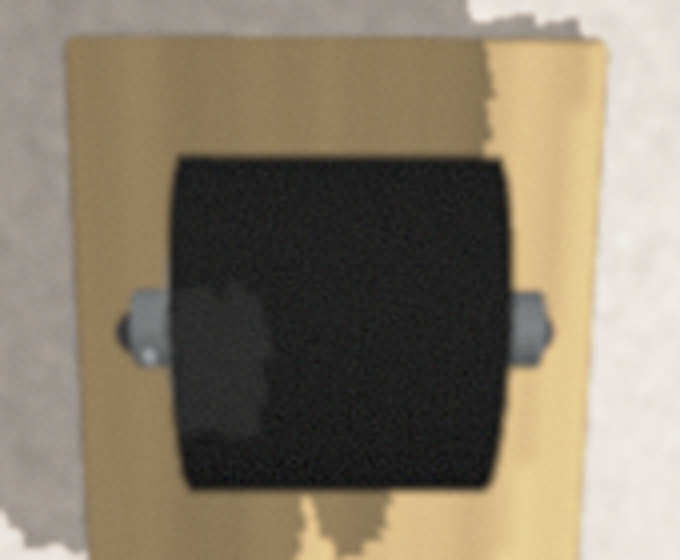

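The true roller sits centred and parallel in its rest: spindle ends at (132,325) and (550,328) in the crop, within 1 mm of its starting pose. The reject lies inside the box, with its middle at (281,190) in the wrist view. The bystanders haven't moved, so I'm handing in.

```bash
python3 -c "
from h import *
s=ctrl.observe();print(s['time'],s['eef_pos'],s['qd'].round(3),s['contact_force'].round(1))
print(ctrl.close_job())"
```

```text
35.1167 [556.03270538 351.91843474 174.16097679] [ 0.    -0.004 -0.004  0.001  0.001  0.   ] [0.5 0.4 0.2]
the job is handed in; nothing more can be done
None
```

Both rollers have been tested and sorted, and the job was handed in at about 35 s of the 72 s allowed.

- **Test:** I rolled each roller about 182 mm one way along the plate, roughly 7 rad if the tyre did not slip. The readings, taken about once per 0.83 s move, showed 9–12 N on the plate. I could not read the tyre angle directly.
- **First roller (rest nearer the plate):** it ran true. At a constant height the force stayed within about 2 N over the full turn. I put it back in the same V rest, and the last pictures show it parallel to the rack and within 1 mm of its starting pose.
- **Second roller:** it was off-centre. I had to raise and lower the tool about 4.5 mm to keep the force steady, which fits a 5 mm rise and fall. It is now in the reject box, released and well inside the walls.
- **Last checks:** the gripper was clear at 174 mm height with no contact force. By eye, the bystanders were where they started. No check failed or disagreed.

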